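# Find the trim line on a hump mould with a pendulum angle gauge

### The job

I want to scribe the trim line on the plaster hump mould where its side slopes at the angle set on the angle gauge. Pick the gauge up by its grip, set it level on the crown of the mould, then rock it over the curve, keeping the flat of its base touching, until its swinging pointer settles on the brass marker. Finish holding it there, upright and lightly against the plaster, and leave the other things on the bench where they are.

Things in the scene. Friction and masses are not known exactly. Their poses are not given: they have to be found in the camera images.
- gauge: Loose pendulum angle gauge, 0.25 to 0.55 kg, standing on the bench. Origin: centre of its underside; z up, y along the base, x out of the white dial (which looks away from the robot). Steel base 110 (y) x 26 (x) x 12 mm; round aluminium housing 92 mm diameter, 20 mm thick, centred 58 mm up; on top a flat-sided grip 36 wide (y), 20 thick (x), from 88 to 126 mm up.
- gauge_foot (a point): Centre of the underside of the gauge's base, same as its body origin.
- gauge_grip (a point): Middle of the gauge's grip, 112 mm above the underside of the base; take it across its 20 mm thickness (gauge x).
- pointer (a joint): Swinging black pointer, 35 mm long, hanging from the dial's centre: rad, 0 at the dial's zero (straight to the base), positive towards the gauge's +y end (right as one looks at the dial). It hangs plumb after about 1 s of swinging: tilting the gauge with its +y end down by an angle makes it read that angle. It cannot be touched.
- marker (a joint): Brass marker tab, 4 mm wide and 7 mm long, on the rim of the dial 39 mm from its centre: the angle already set, rad, in the same sense as the pointer, 0.20 to 0.42. It stays as set on the gauge.
- pointer_tip (a point): Tip of the pointer, 35 mm from the dial's centre; its frame is the pointer's (z from tip to pivot).
- marker_tip (a point): Middle of the brass marker, 38 mm from the dial's centre; its frame is the marker's (z from tab to dial centre).
- mould: Plaster hump mould, heavy, does not move. Origin: centre of its underside on the bench. Round foot 160 mm diameter and 20 mm high; on it a smooth spherical hump of radius 70 mm whose crown is 66 mm above the bench (the sphere's side meets the foot at radius 66 mm).
- mould_crown (a point): Highest point of the hump, 66 mm above the bench.
- hump_center (a point): Centre of the hump's sphere (radius 70 mm), 4 mm below the bench top. A gauge that rolls without slipping shifts its touching point along its base by 70 mm per rad.
- plate: Bystander: round bisque plate 150 mm diameter, 8 mm thick, with three small leaf ornaments; origin at the centre of its underside.
- brush_jar: Bystander: terracotta jar, 88 mm diameter, 112 mm high, full of brushes up to 290 mm high; origin at the centre of its underside.
- bowl: Bystander: small bisque bowl, 104 mm diameter, 48 mm high; origin at the centre of its underside.
- knife: Bystander: wooden modelling knife 180 mm long, 10 mm high, lying flat; origin near its middle.
Mind the look-alikes: they are no part of the job. What is meant by the gauge is not purple, and is the smaller of those in its own colour.

How it is judged:
By the outcome, as a careful person would: the job done as asked, in the order asked, and still so for the second after the job is handed in, while the arm keeps its last pose, push and grip.
It also fails if it takes over 45 s, if anything falls off the work surface, if the arm or the gripper's body presses on something with over 40 N, if the wrist force passes 120 N, or if a joint passes its speed limit or range.

### The arm

A 6-joint arm with a two-finger parallel gripper is mounted at the origin on the work surface. World frame = base frame: x ahead of the robot, y to its left, z up, the work surface at z = 0. Lengths are in m, angles in degrees, forces in N, time in s.
With the tool pointing down it reaches from about 0.35 to 0.875 m from the base axis. Payload 4.2 kg.
Tool frame: the origin (TCP) lies midway between the tips of the shut fingers; the grasp point (between the pads) lies 19 mm behind it; z points along the fingers, y is the direction in which the jaws open and shut (so a half turn about z gives the same grasp; the last joint's range is limited). The gripper opens to 87 mm and grips with 3 to 60 N. Pads are 19 mm wide; open, the fingers measure 117 mm over their backs; the gripper's body (75 mm by 190 mm) begins 51 mm behind the grasp point.
Start: joints at [79.733, 22.042, 0.453, 0, -68.411, -14.817], TCP at [0.265, 0.566, 0.223] pointing down, gripper open.
Joint ranges: [-179.83, 179.83], [-69.29, 118.12], [-61.27, 80.66], [-181.25, 117.63], [-171.15, -9.14], [-177.46, 177.46]. Speed limits (degrees/s): [159.86, 159.86, 180, 180, 180, 180].

### API

Orientations are given as a 3x3 rotation matrix whose columns are the frame's x, y, z axes.
In Python, from station import sense, capture, finish_job gives the robot as it stands. The module is installed in compiled form; this text tells all that it offers.
- The arm moves only by the shell command python3 -m jog 'ROWS' [OPENING]. ROWS is JSON, a list of rows, each a list of 6 numbers: the shift along the tool's x, y, z in cm, then the turn, a rotation vector about the tool's x, y, z in degrees. In form: [[dx, dy, dz, wx, wy, wz], ...]. A call has exactly 5 rows; each row shifts and turns the commanded pose from where the row before left it, along the tool's axes as they then stand; what a row does not reach is not made up. A row lasts 1/12 s, in which the tool goes at most 41.7 mm and 7.16 degrees, less where a joint would pass 70% of its speed; a pose out of reach is approached as far as the arm can. A call is refused whole if a number of a shift passes 4.17 or a number of a turn 7.16, either way. A call with a gripper value outside its range is refused whole. OPENING is the finger opening in cm, from 0 to 8.7, set as the call begins (- or left out, the last holds). The fingers move at their own pace and stop on an object; the grip force is fixed at half the most. Time passes only in rows, so rows that do not move let the fingers close, or fill a call up. It gives the time, the measured TCP pose, the force and the opening at its end, in the units of the state.
- sense(): the state, without advancing time (a new reading comes with each control period).
- capture(name): name is "scene" or "side" or "wrist"; returns a dict with "frame" (480x640x3 uint8, red, green, blue), "fx", "fy", "cx", "cy" (pixels), "world_to_cam" (4x4, takes a point from world to camera coordinates). Camera axes: x right, y up, looking along -z (the intrinsics and any distortion apply to the point x, -y, -z); pixel columns grow to the right and rows downward; lengths in m; the calibration is good to about 2 mm. A picture is of the moment at which its call begins. There is no depth.
- finish_job(): hands the job in, once; it reports no verdict.
The state is a dict: "time_s": time; "joints": joint angles; "joint_velocities": joint speeds; "effort": joint torques, N m; "tcp_pos": TCP position; "ee_rot": TCP orientation; "wrist_force": force on the tool from outside, world axes, zero at the start; "moment": the same for the moment, N m; "gripper_width": opening from 0.0 (shut) to 1.0 (fully open).
Only numpy, scipy, OpenCV 4.12 (cv2) and the standard library are available. Lean on these libraries where they do the work, as an engineer would, in place of code of your own. Each camera call takes 0.05 s, during which the arm holds its last target.

## Working session

There is one attempt and no reset: what is moved stays moved. The work goes in short steps, Python scripts to look and compute and a shell command to move; the robot and the scene stay as the last step left them, time stands still between calls to the robot, and variables do not carry over. Pictures are saved under pics/ and viewed, and the job is handed in when it is done.

```bash
mkdir -p pics
cat > h.py <<'E'
from station import sense, capture
import cv2, numpy as np
def snap(n,f):
    c=capture(n); cv2.imwrite('pics/'+f+'.png',c['frame'][:,:,::-1]); 
    np.savez('pics/'+f+'.npz',**{k:v for k,v in c.items()}); return c
def load(f): return np.load('pics/'+f+'.npz')
def crop(f,x0,x1,y0,y1,s,o):
    im=cv2.imread('pics/'+f+'.png')[y0:y1,x0:x1]
    cv2.imwrite('pics/'+o+'.png',cv2.resize(im,None,fx=s,fy=s,interpolation=cv2.INTER_CUBIC))
def ray(f,u,v):
    c=load(f); W=c['world_to_cam']; R=W[:3,:3]; t=W[:3,3]
    d=np.array([(u-c['cx'])/c['fx'],-(v-c['cy'])/c['fy'],-1.]); d=R.T@d
    return -R.T@t, d/np.linalg.norm(d)
def atz(f,u,v,z):
    o,d=ray(f,u,v); return o+d*(z-o[2])/d[2]
def tri(*a):
    A=np.zeros((3,3));b=np.zeros(3);L=[]
    for f,u,v in a:
        o,d=ray(f,u,v);P=np.eye(3)-np.outer(d,d);A+=P;b+=P@o;L.append((o,P))
    p=np.linalg.solve(A,b); return p,[np.linalg.norm(P@(p-o)) for o,P in L]
def proj(f,p):
    c=load(f); q=c['world_to_cam']@np.append(p,1); return np.array([c['cx']-c['fx']*q[0]/q[2], c['cy']+c['fy']*q[1]/q[2]])
E
python3 - <<'E'
from h import *
for n in ['scene','side','wrist']:
    c=snap(n,n+'0'); print(n,c['fx'],c['cx'],c['cy'],[k for k in c]); print(np.linalg.inv(c['world_to_cam']).round(3))
s=sense(); print(s)
E
```

```text
scene 472.39272072188044 314.89214976496555 234.20445538206673 ['frame', 'fx', 'fy', 'cx', 'cy', 'world_to_cam']
[[-0.056 -0.732  0.679  1.232]
 [ 0.998 -0.03   0.05   0.056]
 [-0.016  0.681  0.732  0.809]
 [ 0.     0.     0.     1.   ]]
side 515.3719558539964 320.0064289271425 244.1370755328345 ['frame', 'fx', 'fy', 'cx', 'cy', 'world_to_cam']
[[-0.821  0.452 -0.35   0.218]
 [-0.571 -0.645  0.508  0.572]
 [ 0.004  0.616  0.787  0.965]
 [ 0.     0.     0.     1.   ]]
wrist 349.9480059061031 312.79421450958006 239.42212664149457 ['frame', 'fx', 'fy', 'cx', 'cy', 'world_to_cam']
[[-0.424  0.872  0.247  0.332]
 [-0.906 -0.408 -0.114  0.535]
 [ 0.001 -0.272  0.962  0.383]
 [ 0.     0.     0.     1.   ]]
{'time_s': 0.15, 'joints': array([ 7.97351142e+01,  2.20796929e+01,  3.97925315e-01, -1.74822483e-02,
       -6.84117232e+01, -1.48154131e+01]), 'joint_velocities': array([-0.01697122, -0.20498088,  0.20576876,  0.18351449,  0.03462619,
       -0.01266544]), 'effort': array([-8.57483046e-04, -3.91052771e+01,  1.87585723e+01,  4.22233522e+00,
        1.23823568e-02, -1.33639433e-04]), 'tcp_pos': array([0.26475043, 0.5656586 , 0.22172997]), 'ee_rot': array([[ 9.05666955e-01, -4.23989437e-01, -5.69946221e-04],
       [-4.23989796e-01, -9.05665631e-01, -1.55502908e-03],
       [ 1.43135198e-04,  1.64998983e-03, -9.99998629e-01]]), 'wrist_force': array([0.37690451, 0.15187169, 0.01402018]), 'moment': array([-0.0099944 , -0.00035166, -0.02883026]), 'gripper_width': 0.9968501587420567}
```

View pics/scene0.png

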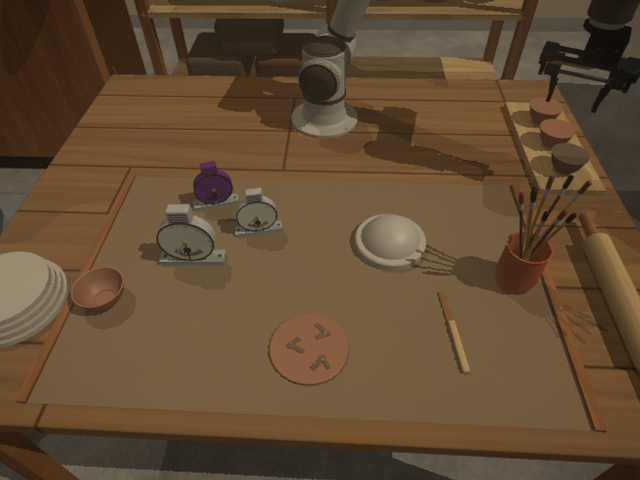

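View pics/side0.png

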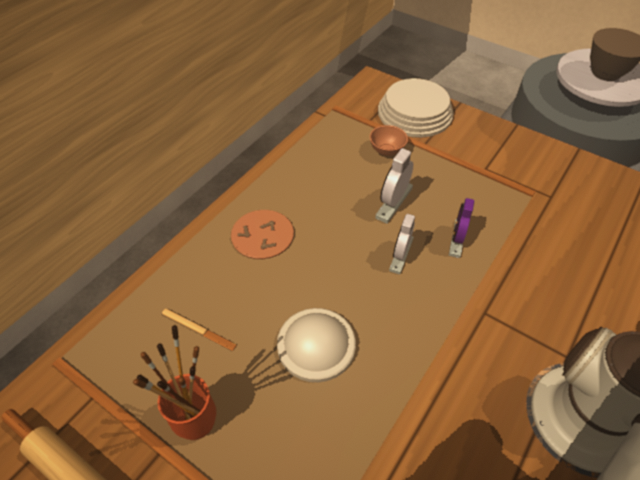

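View pics/wrist0.png

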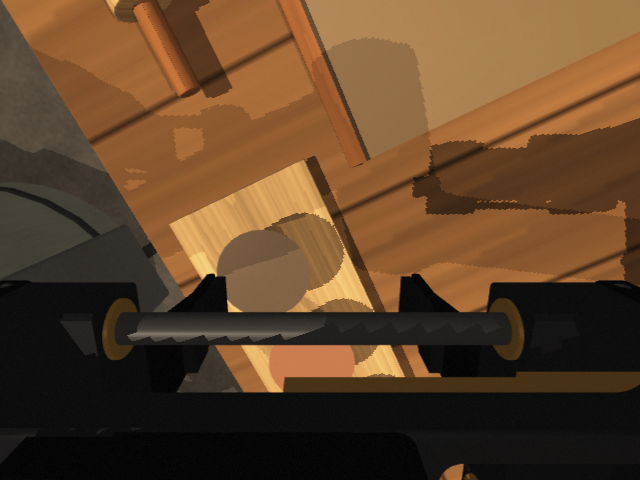

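The gauge is the smaller grey one, at scene (257,213) and side (403,243). The mould is at scene (390,240) and side (316,343).

Run:
```python
from h import *
crop('scene0',220,300,180,240,10,'a1'); crop('side0',370,440,205,280,8,'a2'); crop('scene0',340,440,200,275,8,'a3'); crop('side0',265,365,300,390,6,'a4')
```

```text
(no output)
```

View pics/a1.png

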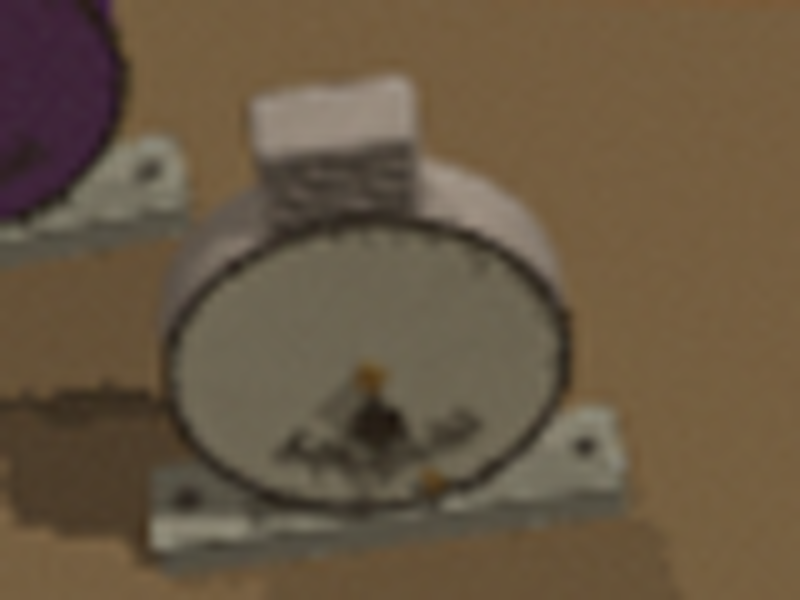

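View pics/a2.png

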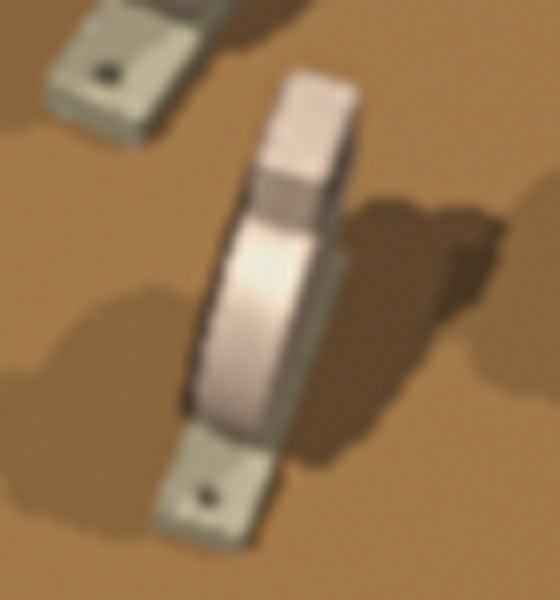

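View pics/a3.png

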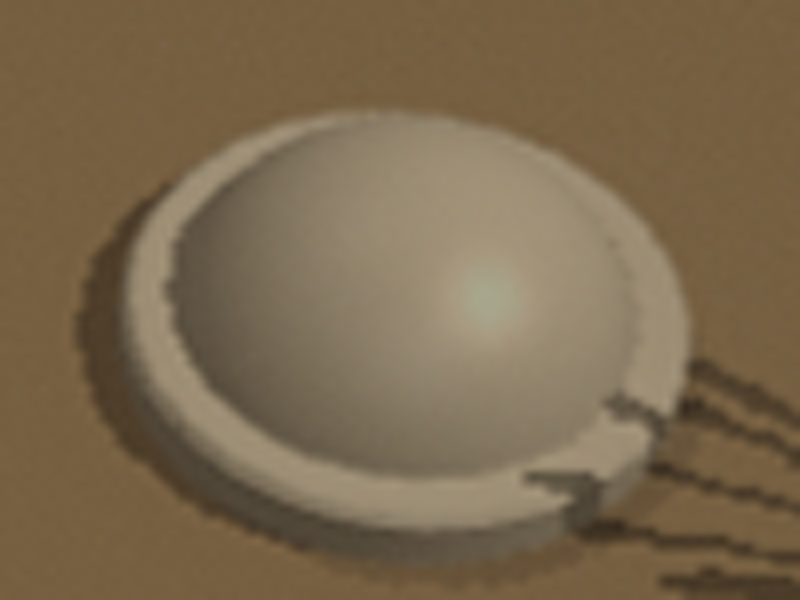

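View pics/a4.png

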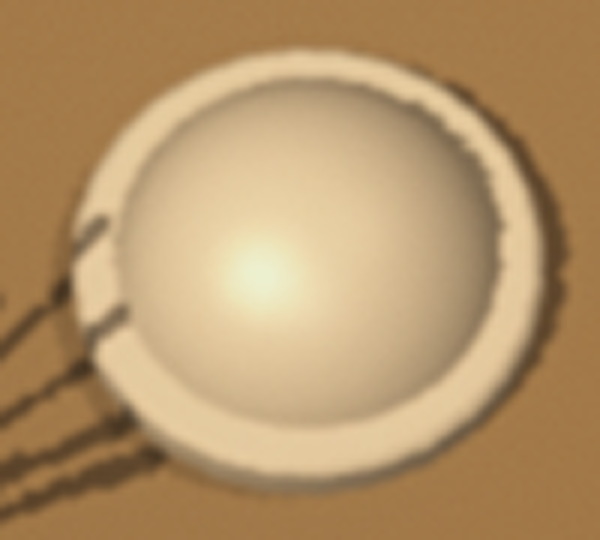

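Run:
```python
from h import *
from scipy.optimize import least_squares
obs=[('scene0',(-10,-18,126),(245.2,190)),('scene0',(-10,18,126),(261,187.5)),('scene0',(10,18,126),(261.5,194.3)),('scene0',(10,-18,126),(246,195.6)),
('scene0',(13,-55,0),(236.5,237)),('scene0',(13,55,0),(282.8,231)),('scene0',(13,55,12),(282.5,228.7)),('scene0',(-13,55,12),(281,221)),
('side0',(10,-18,126),(406.9,214)),('side0',(-10,-18,126),(414.6,216.2)),('side0',(-10,18,126),(410.2,227.8)),('side0',(10,18,126),(402.2,225.6)),
('side0',(13,55,12),(390,269.4)),('side0',(-13,55,12),(401.2,272.5))]
def W(p,l):
    c,s=np.cos(p[3]),np.sin(p[3]); l=np.array(l)/1000
    return np.array([p[0]+c*l[0]-s*l[1],p[1]+s*l[0]+c*l[1],p[2]+l[2]])
f=lambda p: np.concatenate([proj(a,W(p,l))-uv for a,l,uv in obs])
r=least_squares(f,[.55,-.1,0,0],loss='soft_l1'); print(r.x, np.degrees(r.x[3])); print(f(r.x).reshape(-1,2).round(1))
g=r.x
print('grip mid tri top', tri(('scene0',253.4,191.9),('side0',408.5,220.9)))
# marker: intersect ray with dial plane x=10(+)
for uv in [(263.2,228.2),(256.8,217.5)]:
    o,d=ray('scene0',*uv); n=W([0,0,0,g[3]],(1000,0,0)); P=W(g,(10,0,58)); q=o+d*((P-o)@n)/(d@n); y=W([0,0,0,g[3]],(0,1000,0)); print('dial',(q-P)@y,(q-P)[2],np.degrees(np.arctan2((q-P)@y,-(q-P)[2])))
# mould foot rim z=20 : silhouettes
A=[(340+x/8,200+y/8) for x,y in [(128,290),(690,325),(390,110),(420,530),(190,165),(620,180),(200,440),(600,490)]]
B=[(265+x/6,300+y/6) for x,y in [(310,50),(545,250),(305,475),(75,250),(150,110),(470,110),(470,420),(140,405)]]
for f_,L,nm in [('scene0',A,'sc'),('side0',B,'si')]:
    P=np.array([atz(f_,u,v,.02)[:2] for u,v in L])
    rr=least_squares(lambda p:np.hypot(*(P-p[:2]).T)-p[2],[.5,.1,.08]); print(nm,rr.x,rr.fun.round(4))
# hump silhouettes sphere r70 centre z -4mm
def sph(p):
    out=[]
    for f_,L in [('scene0',[(340+x/8,200+y/8) for x,y in [(175,300),(250,420),(420,475),(180,230)]]),('side0',[(265+x/6,300+y/6) for x,y in [(310,80),(310,425),(118,250),(500,250),(180,130),(440,125)]])]:
        for u,v in L:
            # circle r66 at z=.02
            q=atz(f_,u,v,.02); out.append(np.hypot(*(q[:2]-p[:2]))-.066)
    return np.array(out)
rr=least_squares(sph,[.5,.1]);print('hump ring',rr.x,rr.fun.round(4))
```

```text
[ 0.47215562 -0.13281648 -0.00457239  0.23742791] 13.603617115314815
[[-0.6 -0.5]
 [-0.1 -0.1]
 [ 0.4 -0.9]
 [-0.7  0. ]
 [-0.2  1.4]
 [ 0.   0.7]
 [-0.  -0.5]
 [ 0.  -0.5]
 [-0.7 -0. ]
 [ 0.5  0.3]
 [ 0.6  0.6]
 [-0.5  0.1]
 [-0.4 -0.1]
 [-0.5  0.2]]
grip mid tri top (array([ 0.47259039, -0.13281826,  0.12105401]), [np.float64(0.0006288317181089778), np.float64(0.0006288317181089415)])
dial 0.01043090728693944 -0.039819484966889 14.67907882479381
dial -0.0005604065485236699 -0.0023365267177210824 -13.487389100272441
sc [0.5049305  0.17468527 0.08007503] [-0.0006 -0.0023 -0.0013  0.0011  0.0012  0.0022 -0.0007  0.0005]
si [0.49849879 0.17376711 0.07895283] [ 0.0004  0.0002 -0.      0.0007 -0.0002 -0.0007  0.0005 -0.0008]
hump ring [0.49996552 0.17278234] [-0.0016  0.0001  0.0009  0.0003 -0.0004 -0.0026 -0.0015 -0.0014 -0.002
 -0.0002]
```

```bash
cat >> h.py <<'E'
from scipy.spatial.transform import Rotation as Ro
def rows(pt,Rt,n=None,p0=None,R0=None):
    s=sense(); p0=s['tcp_pos'] if p0 is None else p0; R0=s['ee_rot'] if R0 is None else R0
    w=Ro.from_matrix(R0.T@Rt).as_rotvec()
    d=np.linalg.norm(pt-p0)
    if n is None: n=int(np.ceil(max(d/.036,np.degrees(np.linalg.norm(w))/6.8)/5)*5)
    S=sum(R0@Ro.from_rotvec(w*i/n).as_matrix() for i in range(n))
    dx=np.linalg.solve(S,pt-p0)
    print('n',n,'row',(dx*100).round(3),np.degrees(w/n).round(3)); return n,dx*100,np.degrees(w/n)
def toolR(yaw_y,tilt=0,tilt_about='y'):
    pass
E
python3 - <<'E'
from h import *
print('jar',atz('scene0',518,285,0),atz('side0',188,430,0),'jar top',atz('side0',188,385,.112))
print('knife',atz('scene0',453,330,0.005),'big gauge',atz('scene0',193,258,0),'big top',tri(('scene0',180,212),('side0',401,160)), 'purple',atz('scene0',216,204,0))
print('bowl',atz('scene0',98,300,0))
y=np.radians(13.6)
gx=np.array([np.cos(y),np.sin(y),0]); z=np.array([0,0,1.])
t=np.radians(40)
X=np.cos(t)*gx-np.sin(t)*z; Z=-np.sin(t)*gx-np.cos(t)*z; Y=np.cross(Z,X)
R=np.c_[X,Y,Z]; pt=np.array([.496,-.127,.20])
n,dx,w=rows(pt,R)
s=sense(); p=s['tcp_pos'];Rr=s['ee_rot']
for i in range(n):
    p=p+Rr@dx/100; Rr=Rr@Ro.from_rotvec(np.radians(w)).as_matrix()
    if i%2: print(p.round(3),Rr[:,2].round(2))
E
```

```text
jar [0.60925656 0.43673874 0.        ] [0.59669026 0.44909325 0.        ] jar top [0.60668082 0.40707634 0.112     ]
knife [0.72860991 0.28364737 0.005     ] big gauge [ 0.56516937 -0.26926999  0.        ] big top (array([ 0.56833243, -0.26438288,  0.14784154]), [np.float64(5.811294870259846e-05), np.float64(5.811294870269073e-05)]) purple [ 0.38817437 -0.25251066  0.        ]
bowl [ 0.68720269 -0.4421066   0.        ]
n 25 row [ 1.277  2.686 -0.232] [-0.536 -1.537 -1.484]
[0.266 0.506 0.226] [-0.06  0.   -1.  ]
[0.27  0.447 0.23 ] [-0.11  0.   -0.99]
[0.278 0.388 0.234] [-0.17  0.   -0.99]
[0.289 0.329 0.236] [-0.23 -0.   -0.97]
[0.303 0.271 0.238] [-0.28 -0.01 -0.96]
[0.321 0.214 0.238] [-0.33 -0.02 -0.94]
[0.341 0.158 0.237] [-0.38 -0.03 -0.92]
[0.363 0.103 0.235] [-0.43 -0.05 -0.9 ]
[0.389 0.049 0.23 ] [-0.48 -0.07 -0.87]
[ 0.417 -0.003  0.224] [-0.53 -0.09 -0.85]
[ 0.447 -0.054  0.216] [-0.57 -0.11 -0.82]
[ 0.479 -0.103  0.206] [-0.61 -0.14 -0.78]
```

```bash
python3 -m jog '[[2.95,2.65,0,0,0,0],[2.95,2.65,0,0,0,0],[2.95,2.65,0,0,0,0],[2.95,2.65,0,0,0,0],[2.95,2.65,0,0,0,0]]'
python3 -m jog '[[2.95,2.65,0,0,0,0],[2.95,2.65,0,0,0,0],[2.95,2.65,0,0,0,0],[2.95,2.65,0,0,0,0],[2.95,2.65,0,0,0,0]]'
python3 - <<'E'
from h import *
y=np.radians(13.6)
gx=np.array([np.cos(y),np.sin(y),0]); z=np.array([0,0,1.])
t=np.radians(40)
X=np.cos(t)*gx-np.sin(t)*z; Z=-np.sin(t)*gx-np.cos(t)*z; Y=np.cross(Z,X)
R=np.c_[X,Y,Z]; pt=np.array([.496,-.127,.20])
n,dx,w=rows(pt,R,10)
E
```

```text
time_s: 0.57
tcp_pos: [0.3425, 0.3816, 0.2223]
ee_rot: [[0.906, -0.423, -0.0], [-0.423, -0.906, -0.001], [-0.0, 0.001, -1.0]]
wrist_force: [1.7, -0.2, -1.0]
gripper_width: 0.996
time_s: 0.98
tcp_pos: [0.4199, 0.199, 0.2226]
ee_rot: [[0.906, -0.424, 0.0], [-0.424, -0.906, 0.0], [-0.0, -0.0, -1.0]]
wrist_force: [1.4, 0.1, 0.2]
gripper_width: 1.0
n 10 row [ 1.286  3.164 -0.041] [-1.35  -3.845 -3.705]
```

```bash
python3 -m jog '[[1.286,3.164,-0.04,-1.35,-3.85,-3.7],[1.286,3.164,-0.04,-1.35,-3.85,-3.7],[1.286,3.164,-0.04,-1.35,-3.85,-3.7],[1.286,3.164,-0.04,-1.35,-3.85,-3.7],[1.286,3.164,-0.04,-1.35,-3.85,-3.7]]'
python3 -m jog '[[1.286,3.164,-0.04,-1.35,-3.85,-3.7],[1.286,3.164,-0.04,-1.35,-3.85,-3.7],[1.286,3.164,-0.04,-1.35,-3.85,-3.7],[1.286,3.164,-0.04,-1.35,-3.85,-3.7],[1.286,3.164,-0.04,-1.35,-3.85,-3.7]]'
python3 -m jog '[[0,0,0,0,0,0],[0,0,0,0,0,0],[0,0,0,0,0,0],[0,0,0,0,0,0],[0,0,0,0,0,0]]'
python3 - <<'E'
from h import *
snap('wrist','w1'); print(sense()['joints'].round(1))
E
```

```text
time_s: 1.4
tcp_pos: [0.4329, 0.0297, 0.2218]
ee_rot: [[0.932, -0.098, -0.348], [-0.112, -0.994, -0.02], [-0.344, 0.058, -0.937]]
wrist_force: [0.8, 0.7, -0.4]
gripper_width: 1.001
time_s: 1.82
tcp_pos: [0.4963, -0.1272, 0.1998]
ee_rot: [[0.742, 0.236, -0.628], [0.181, -0.972, -0.151], [-0.646, -0.001, -0.764]]
wrist_force: [0.9, -0.3, -0.0]
gripper_width: 1.003
time_s: 2.23
tcp_pos: [0.4955, -0.1244, 0.2015]
ee_rot: [[0.746, 0.235, -0.623], [0.18, -0.972, -0.151], [-0.641, 0.001, -0.768]]
wrist_force: [-0.4, -0.8, 0.6]
gripper_width: 1.002
[  6.8  32.2   2.1   4.4 -99.4  95.9]
```

View pics/w1.png

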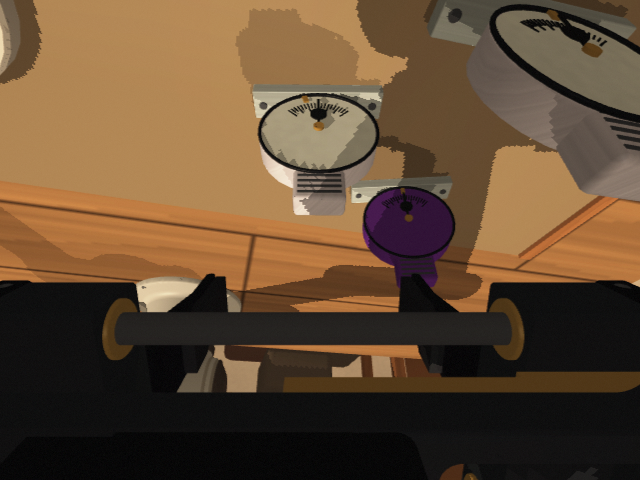

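Run:
```python
from h import *
crop('w1',245,395,75,185,5.3,'b1')
crop('w1',285,350,80,135,12,'b2')
```

```text
(no output)
```

View pics/b1.png

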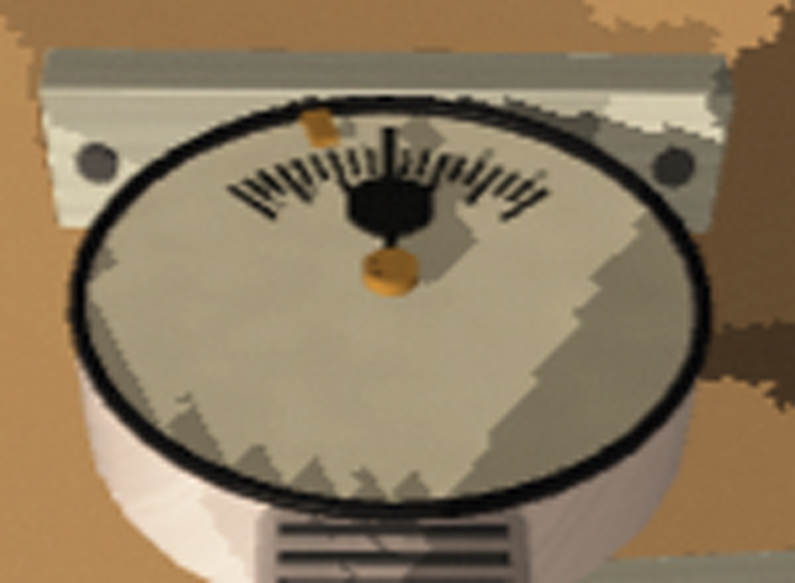

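View pics/b2.png

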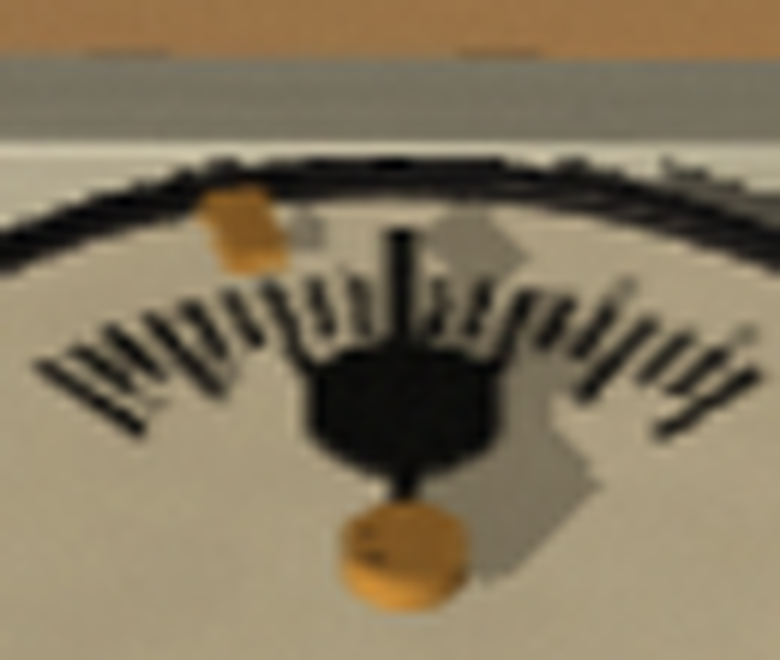

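```bash
cat > fit.py <<'E'
from h import *
from scipy.optimize import least_squares
b1=lambda x,y:(245+x/5.3,75+y/5.3)
b2=lambda x,y:(285+x/12,80+y/12)
obs=[((13,55,12),b1(42,88)),((13,-55,12),b1(733,90)),((13,55,0),b1(50,50)),((13,-55,0),b1(725,55))]
def W(p,l):
    c,s=np.cos(p[3]),np.sin(p[3]); l=np.array(l)/1000
    return np.array([p[0]+c*l[0]-s*l[1],p[1]+s*l[0]+c*l[1],p[2]+l[2]])
rim=[b1(70,310),b1(712,308),b1(392,98),b1(398,515)]
def dial(p,uv,x):
    o,d=ray('w1',*uv); n=W([0,0,0,p[3]],(1000,0,0)); P=W(p,(x,0,58)); q=o+d*((P-o)@n)/(d@n); y=W([0,0,0,p[3]],(0,1000,0))
    return np.array([(q-P)@y,(q-P)[2]])*1000
def f(p):
    a=[proj('w1',W(p,l))-uv for l,uv in obs]
    # rim points, 0.6 mm/px
    b=[[(np.hypot(*dial(p,uv,10))-46)/.6] for uv in rim]
    return np.concatenate(a+b)
r=least_squares(f,[.47,-.13,0,.237]); print(r.x,np.degrees(r.x[3]),r.fun.round(1))
p=r.x
for nm,uv in [('mark',b2(240,222)),('markback',b2(252,250)),('tip',b2(401,232)),('knobfront',b2(405,540)),('tickL',b2(40,365)),('tickR',b2(755,375))]:
    for x in (10,11.5,13):
        q=dial(p,uv,x); print(nm,x,q.round(1),np.degrees(np.arctan2(q[0],-q[1])).round(1))
E
python3 fit.py
```

```text
[ 0.47338994 -0.13373955 -0.00270245  0.23271905] 13.333819525018962 [-0.2 -0.8  0.5 -0.6 -0.4 -1.8  0.4 -2.1  0.9  1.   2.1 -0.1]
mark 10 [ 11.1 -40.1] 15.5
mark 11.5 [ 11.1 -37.8] 16.3
mark 13 [ 11.  -35.5] 17.2
markback 10 [ 10.2 -36.8] 15.5
markback 11.5 [ 10.2 -34.6] 16.4
markback 13 [ 10.1 -32.4] 17.4
tip 10 [ -0.1 -39. ] -0.2
tip 11.5 [ -0.1 -36.7] -0.1
tip 13 [ -0.  -34.5] -0.0
knobfront 10 [-0.1 -5.5] -0.8
knobfront 11.5 [-0.  -3.5] -0.5
knobfront 13 [ 0.  -1.6] 0.6
tickL 10 [ 24.4 -23.8] 45.7
tickL 11.5 [ 24.2 -21.7] 48.2
tickL 13 [ 24.1 -19.6] 50.9
tickR 10 [-23.9 -23. ] -46.0
tickR 11.5 [-23.6 -20.9] -48.4
tickR 13 [-23.4 -18.8] -51.1
```

Run:
```python
from h import *
y=np.radians(13.4)
gx=np.array([np.cos(y),np.sin(y),0]); z=np.array([0,0,1.])
t=np.radians(60)
X=np.cos(t)*gx-np.sin(t)*z; Z=-np.sin(t)*gx-np.cos(t)*z; Y=np.cross(Z,X)
R=np.c_[X,Y,Z]; pt=np.array([.516,-.124,.160])
n,dx,w=rows(pt,R,5)
```

```text
n 5 row [0.89  0.087 0.262] [ 0.036 -4.031  0.02 ]
```

```bash
python3 -m jog '[[0.89,0.08,0.26,0,-4,0],[0.89,0.08,0.26,0,-4,0],[0.89,0.08,0.26,0,-4,0],[0.89,0.08,0.26,0,-4,0],[0.89,0.08,0.26,0,-4,0]]'
python3 -m jog '[[0,0,0,0,0,0],[0,0,0,0,0,0],[0,0,0,0,0,0],[0,0,0,0,0,0],[0,0,0,0,0,0]]'
python3 - <<'E'
from h import *
snap('wrist','w2'); print(sense()['joints'].round(1))
E
```

```text
time_s: 2.7
tcp_pos: [0.5165, -0.1237, 0.1595]
ee_rot: [[0.486, 0.235, -0.842], [0.117, -0.972, -0.204], [-0.866, 0.001, -0.5]]
wrist_force: [-0.2, -0.2, 0.3]
gripper_width: 1.001
time_s: 3.12
tcp_pos: [0.5162, -0.1244, 0.1604]
ee_rot: [[0.489, 0.234, -0.84], [0.117, -0.972, -0.203], [-0.864, 0.001, -0.503]]
wrist_force: [0.1, 0.4, -0.0]
gripper_width: 1.002
[   7.2   46.5   10.3    6.  -113.4   95.5]
```

View pics/w2.png

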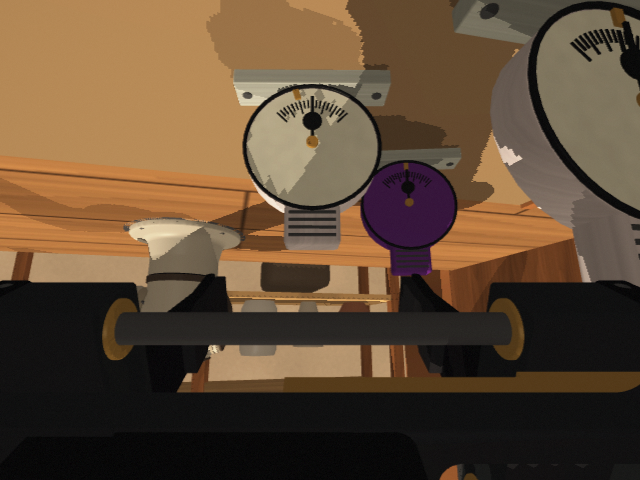

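Run:
```python
from h import *
crop('w2',225,400,65,215,4,'c1')
crop('w2',272,352,80,150,9,'c2')
```

```text
(no output)
```

View pics/c1.png

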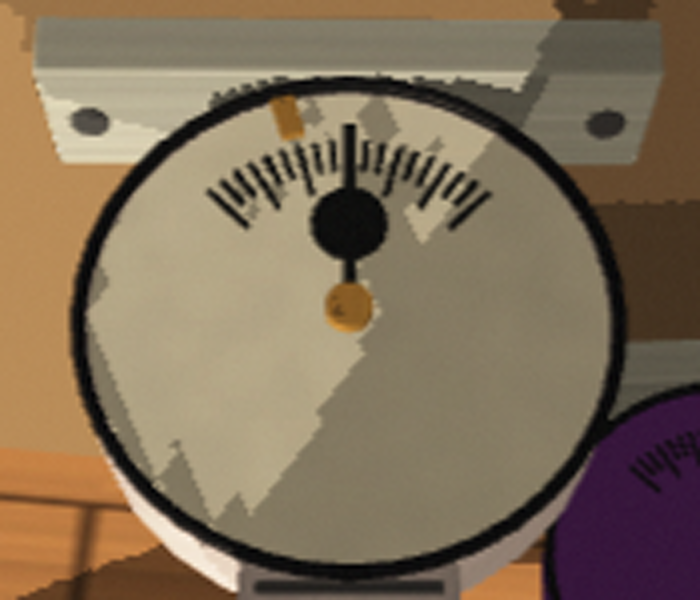

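View pics/c2.png

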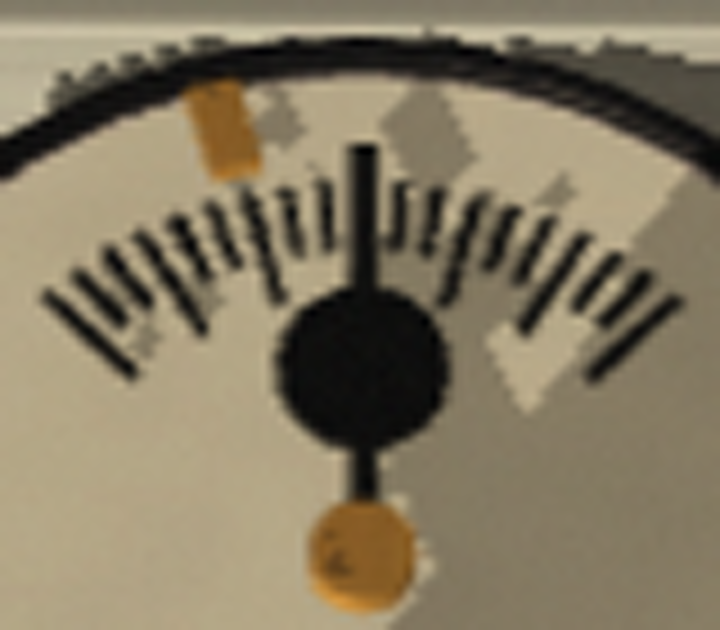

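```bash
cat > fit2.py <<'E'
from h import *
from scipy.optimize import least_squares
c1=lambda x,y:(225+x/4,65+y/4); c2=lambda x,y:(272+x/9,80+y/9)
def W(p,l):
    c,s=np.cos(p[3]),np.sin(p[3]); l=np.array(l)/1000
    return np.array([p[0]+c*l[0]-s*l[1],p[1]+s*l[0]+c*l[1],p[2]+l[2]])
obs=[((13,55,12),c1(36,68)),((13,-55,12),c1(662,72)),((13,55,0),c1(38,18)),((13,-55,0),c1(660,20))]
rim=[c1(70,318),c1(626,318),c1(350,77),c1(350,578)]
def dial(p,uv,x):
    o,d=ray('w2',*uv); n=W([0,0,0,p[3]],(1000,0,0)); P=W(p,(x,0,58)); q=o+d*((P-o)@n)/(d@n); y=W([0,0,0,p[3]],(0,1000,0))
    return np.array([(q-P)@y,(q-P)[2]])*1000
def f(p):
    return np.concatenate([proj('w2',W(p,l))-uv for l,uv in obs]+[[(np.hypot(*dial(p,uv,10))-46)/.6] for uv in rim])
r=least_squares(f,[.47,-.13,0,.237]); p=r.x; print(p,np.degrees(p[3]),r.fun.round(1))
T=[c2(*a) for a in [(45,293),(78,273),(108,250),(140,235),(178,218),(212,205),(250,190),(290,190),(325,182),(400,185),(435,190),(478,200),(517,210),(552,220),(587,238),(645,275),(678,300)]]
for x in (10,):
    for t in T: q=dial(p,t,x); print(np.degrees(np.arctan2(q[0],-q[1])).round(1),np.hypot(*q).round(1),end='; ')
print()
for nm,uv in [('mark',c2(225,131)),('top',c2(212,88)),('bot',c2(236,170)),('tip',c2(363,147)),('knob',c2(362,552))]:
    for x in (10,11,12,13):
        q=dial(p,uv,x); print(nm,x,q.round(1),np.degrees(np.arctan2(q[0],-q[1])).round(1),np.hypot(*q).round(1))
E
python3 fit2.py
```

```text
[ 0.47328762 -0.13367104 -0.00125026  0.2298675 ] 13.170437719850785 [-0.8  0.4  0.7  0.1 -0.4 -1.7  0.2 -1.4  1.3  1.   2.   0.2]
45.0 34.4; 39.9 34.0; 34.8 34.2; 30.2 34.0; 24.6 34.0; 19.9 34.1; 14.5 34.6; 9.5 33.9; 4.8 34.3; -4.9 34.1; -9.5 34.0; -15.3 33.9; -20.6 34.0; -25.3 34.2; -30.5 34.1; -39.7 33.9; -45.3 34.0; 
mark 10 [ 10.7 -38.7] 15.4 40.2
mark 11 [ 10.6 -38. ] 15.6 39.4
mark 12 [ 10.6 -37.2] 15.9 38.7
mark 13 [ 10.5 -36.5] 16.1 37.9
top 10 [ 11.7 -42.6] 15.4 44.2
top 11 [ 11.7 -41.8] 15.6 43.4
top 12 [ 11.6 -41. ] 15.8 42.7
top 13 [ 11.6 -40.3] 16.0 41.9
bot 10 [  9.8 -35.2] 15.5 36.6
bot 11 [  9.7 -34.5] 15.8 35.8
bot 12 [  9.7 -33.8] 16.0 35.1
bot 13 [  9.7 -33. ] 16.3 34.4
tip 10 [ -0.1 -37.3] -0.1 37.3
tip 11 [ -0.  -36.6] -0.1 36.6
tip 12 [ -0.  -35.8] -0.1 35.8
tip 13 [ -0.  -35.1] -0.1 35.1
knob 10 [ 0.  -2.3] 0.1 2.3
knob 11 [ 0.  -1.8] 0.4 1.8
knob 12 [ 0.  -1.2] 0.8 1.2
knob 13 [ 0.  -0.6] 1.9 0.6
```

```bash
cat >> h.py <<'E'
def down(gyaw):
    y=np.radians(gyaw); Y=-np.array([np.cos(y),np.sin(y),0]); Z=np.array([0,0,-1.]); return np.c_[np.cross(Y,Z),Y,Z]
def path(n,dx,w,k=3):
    s=sense(); p=s['tcp_pos'];Rr=s['ee_rot']
    for i in range(n):
        p=p+Rr@dx/100; Rr=Rr@Ro.from_rotvec(np.radians(w)).as_matrix()
        if i%k==k-1: print(p.round(3),Rr[:,2].round(2))
E
python3 - <<'E'
from h import *
a=rows(np.array([.4733,-.1336,.185]),down(13.2),20); path(*a)
E
```

```text
n 20 row [-0.216  0.194  0.011] [2.339 2.323 4.063]
[ 0.513 -0.131  0.166] [-0.79 -0.08 -0.61]
[ 0.509 -0.135  0.171] [-0.7   0.02 -0.72]
[ 0.502 -0.139  0.176] [-0.57  0.09 -0.82]
[ 0.495 -0.14   0.18 ] [-0.42  0.11 -0.9 ]
[ 0.486 -0.139  0.183] [-0.26  0.1  -0.96]
[ 0.478 -0.136  0.185] [-0.1   0.05 -0.99]
```

```bash
python3 -m jog '[[-0.216,0.194,0.01,2.34,2.32,4.06],[-0.216,0.194,0.01,2.34,2.32,4.06],[-0.216,0.194,0.01,2.34,2.32,4.06],[-0.216,0.194,0.01,2.34,2.32,4.06],[-0.216,0.194,0.01,2.34,2.32,4.06]]' | tail -2
python3 -m jog '[[-0.216,0.194,0.01,2.34,2.32,4.06],[-0.216,0.194,0.01,2.34,2.32,4.06],[-0.216,0.194,0.01,2.34,2.32,4.06],[-0.216,0.194,0.01,2.34,2.32,4.06],[-0.216,0.194,0.01,2.34,2.32,4.06]]' | tail -2
python3 -m jog '[[-0.216,0.194,0.01,2.34,2.32,4.06],[-0.216,0.194,0.01,2.34,2.32,4.06],[-0.216,0.194,0.01,2.34,2.32,4.06],[-0.216,0.194,0.01,2.34,2.32,4.06],[-0.216,0.194,0.01,2.34,2.32,4.06]]' |tail -2
python3 -m jog '[[-0.216,0.194,0.01,2.34,2.32,4.06],[-0.216,0.194,0.01,2.34,2.32,4.06],[-0.216,0.194,0.01,2.34,2.32,4.06],[-0.216,0.194,0.01,2.34,2.32,4.06],[-0.216,0.194,0.01,2.34,2.32,4.06]]'
python3 - <<'E'
from h import *
snap('wrist','w3')
a=rows(np.array([.4733,-.1336,.093]),down(13.2),5)
E
```

```text
wrist_force: [0.3, -0.8, 0.8]
gripper_width: 0.994
wrist_force: [-0.0, -0.6, -0.3]
gripper_width: 1.001
wrist_force: [0.6, -0.3, 1.0]
gripper_width: 1.001
time_s: 4.83
tcp_pos: [0.4733, -0.1338, 0.1852]
ee_rot: [[0.225, -0.974, 0.001], [-0.974, -0.225, -0.0], [0.0, -0.001, -1.0]]
wrist_force: [-0.2, 0.0, 0.4]
gripper_width: 0.998
n 5 row [ 0.022 -0.055  1.839] [-0.006 -0.007 -0.065]
```

View pics/w3.png

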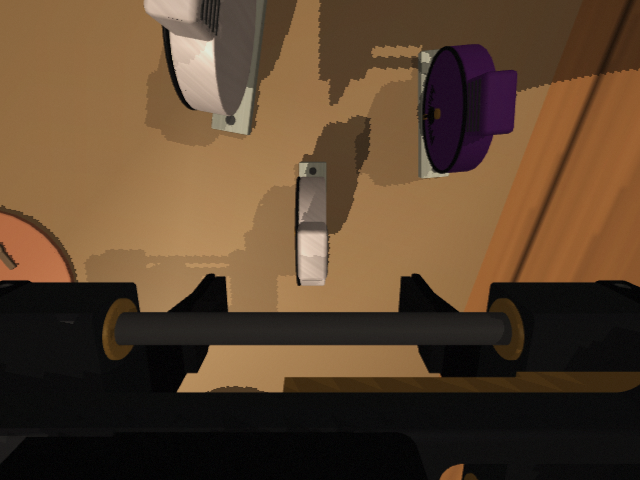

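```bash
python3 -m jog '[[0,0,1.84,0,0,0],[0,0,1.84,0,0,0],[0,0,1.84,0,0,0],[0,0,1.84,0,0,0],[0,0,1.84,0,0,0]]'
python3 -m jog '[[0,0,0,0,0,0],[0,0,0,0,0,0],[0,0,0,0,0,0],[0,0,0,0,0,0],[0,0,0,0,0,0]]' 0.5
python3 -m jog '[[0,0,0,0,0,0],[0,0,0,0,0,0],[0,0,0,0,0,0],[0,0,0,0,0,0],[0,0,0,0,0,0]]'
```

```text
time_s: 5.3
tcp_pos: [0.4732, -0.1336, 0.092]
ee_rot: [[0.23, -0.973, -0.003], [-0.973, -0.23, 0.001], [-0.001, 0.002, -1.0]]
wrist_force: [-0.4, -1.3, -0.6]
gripper_width: 0.997
time_s: 5.72
tcp_pos: [0.4739, -0.1335, 0.0929]
ee_rot: [[0.229, -0.973, -0.002], [-0.973, -0.229, 0.001], [-0.001, 0.002, -1.0]]
wrist_force: [0.3, 0.1, 0.2]
gripper_width: 0.705
time_s: 6.13
tcp_pos: [0.4729, -0.1335, 0.0916]
ee_rot: [[0.229, -0.973, -0.005], [-0.973, -0.229, 0.001], [-0.002, 0.004, -1.0]]
wrist_force: [0.3, -0.7, 0.2]
gripper_width: 0.319
```

```bash
python3 -m jog '[[0,0,0,0,0,0],[0,0,0,0,0,0],[0,0,0,0,0,0],[0,0,0,0,0,0],[0,0,0,0,0,0]]'
python3 -m jog '[[0,0,0,0,0,0],[0,0,0,0,0,0],[0,0,0,0,0,0],[0,0,0,0,0,0],[0,0,0,0,0,0]]'
```

```text
time_s: 6.55
tcp_pos: [0.473, -0.1334, 0.0916]
ee_rot: [[0.229, -0.973, -0.005], [-0.973, -0.229, 0.001], [-0.002, 0.004, -1.0]]
wrist_force: [-0.4, -0.1, -1.0]
gripper_width: 0.226
time_s: 6.97
tcp_pos: [0.473, -0.1335, 0.0916]
ee_rot: [[0.229, -0.973, -0.005], [-0.973, -0.229, 0.001], [-0.002, 0.004, -1.0]]
wrist_force: [1.1, -0.0, -1.0]
gripper_width: 0.229
```

```bash
python3 -m jog '[[0,0,-0.5,0,0,0],[0,0,-1.5,0,0,0],[0,0,-2.5,0,0,0],[0,0,-2.5,0,0,0],[0,0,-2,0,0,0]]'
python3 - <<'E'
from h import *
from scipy.optimize import least_squares
A=[(340+x/8,200+y/8) for x,y in [(128,290),(690,325),(390,110),(420,530),(190,165),(620,180),(200,440),(600,490)]]
B=[(265+x/6,300+y/6) for x,y in [(310,50),(545,250),(305,475),(75,250),(150,110),(470,110),(470,420),(140,405)]]
def f(p): return np.concatenate([[np.hypot(*(atz(a,u,v,p[2])[:2]-p[:2]))-.08 for u,v in L] for a,L in (('scene0',A),('side0',B))])
r=least_squares(f,[.5,.17,.02]); print(r.x,(r.fun*1000).round(1))
a=rows(np.array([.501,.1738,.195]),down(0),10); path(*a)
E
```

```text
time_s: 7.38
tcp_pos: [0.473, -0.1336, 0.183]
ee_rot: [[0.229, -0.973, -0.005], [-0.973, -0.229, 0.001], [-0.002, 0.005, -1.0]]
wrist_force: [-0.3, 0.7, -3.2]
gripper_width: 0.229
[0.50048194 0.17369028 0.01594633] [-1.8 -0.2 -1.5  2.3 -0.   3.5 -1.   2.5  0.6  1.1 -1.6 -1.5 -1.4  0.3
  0.1 -3.3]
n 10 row [-3.02  -0.668 -0.119] [0.028 0.007 1.322]
[ 0.474 -0.041  0.187] [-0.  0. -1.]
[0.481 0.052 0.19 ] [-0.  0. -1.]
[0.495 0.143 0.194] [-0.  0. -1.]
```

```bash
python3 -m jog '[[-3.02,-0.668,-0.12,0,0,1.32],[-3.02,-0.668,-0.12,0,0,1.32],[-3.02,-0.668,-0.12,0,0,1.32],[-3.02,-0.668,-0.12,0,0,1.32],[-3.02,-0.668,-0.12,0,0,1.32]]'
python3 -m jog '[[-3.02,-0.668,-0.12,0,0,1.32],[-3.02,-0.668,-0.12,0,0,1.32],[-3.02,-0.668,-0.12,0,0,1.32],[-3.02,-0.668,-0.12,0,0,1.32],[-3.02,-0.668,-0.12,0,0,1.32]]'
python3 -m jog '[[0,0,0,0,0,0],[0,0,0,0,0,0],[0,0,0,0,0,0],[0,0,0,0,0,0],[0,0,0,0,0,0]]'
python3 - <<'E'
from h import *
snap('scene','s4'); snap('side','d4'); print(sense()['joints'].round(1))
crop('s4',320,460,140,275,5,'s4c'); crop('d4',230,400,230,390,4.5,'d4c')
E
```

```text
time_s: 7.8
tcp_pos: [0.4773, 0.0221, 0.1875]
ee_rot: [[0.114, -0.994, -0.006], [-0.994, -0.114, 0.001], [-0.001, 0.006, -1.0]]
wrist_force: [0.1, 0.1, -3.6]
gripper_width: 0.228
time_s: 8.22
tcp_pos: [0.5003, 0.175, 0.1934]
ee_rot: [[-0.001, -1.0, -0.007], [-1.0, 0.001, -0.0], [0.0, 0.007, -1.0]]
wrist_force: [0.4, 0.0, -2.7]
gripper_width: 0.227
time_s: 8.63
tcp_pos: [0.5009, 0.1727, 0.1936]
ee_rot: [[-0.001, -1.0, -0.005], [-1.0, 0.001, 0.0], [-0.0, 0.005, -1.0]]
wrist_force: [0.0, 0.4, -2.7]
gripper_width: 0.229
[ 36.5  14.3 -15.1  -0.2 -60.8 -36.4]
```

View pics/s4c.png

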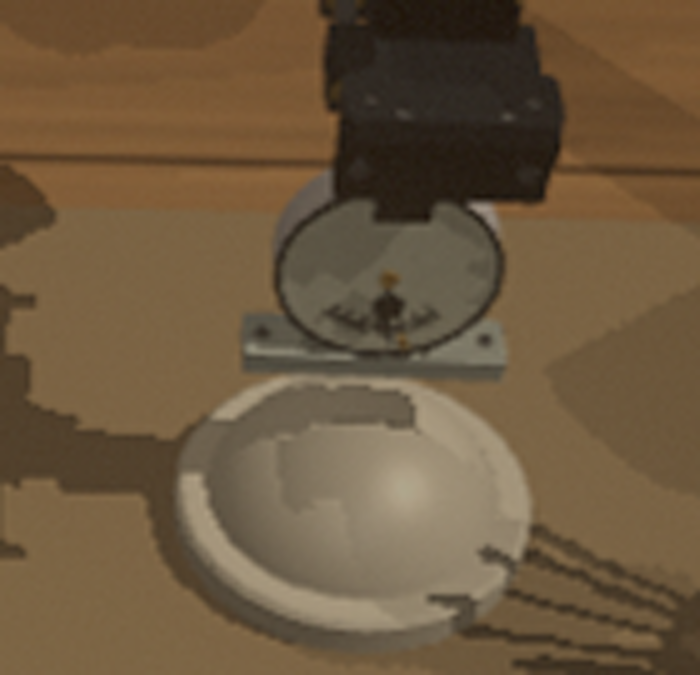

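View pics/d4c.png

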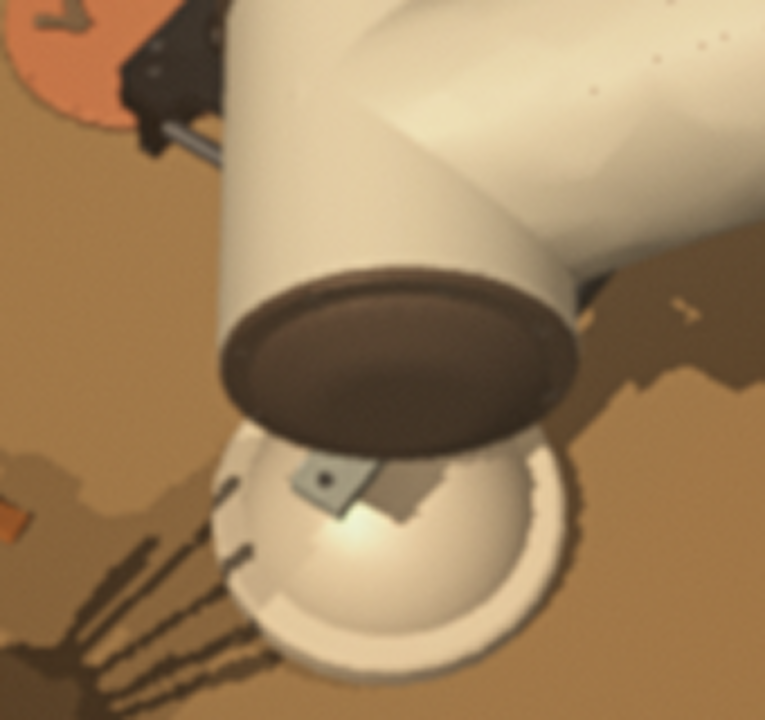

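Run:
```python
from h import *
s=sense(); t=s['tcp_pos']; print(t)
foot=t-[0,0,.0916]
S=lambda x,y:(320+x/5,140+y/5); D=lambda x,y:(230+x/4.5,230+y/4.5)
for f,l,uv in [('s4',(13,-55,0),S(243,370)),('s4',(13,55,0),S(503,380)),('s4',(13,55,12),S(504,361)),('s4',(13,-55,12),S(243,352)),('s4',(-13,55,12),S(500,320)),('d4',(13,55,12),D(292,478)),('d4',(-13,55,12),D(342,511))]:
    w=foot+np.array(l)/1000; print(f,l,'meas-pred px',(np.array(uv)-proj(f,w)).round(2), 'shift mm at z',((atz(f,*uv,w[2])-w)*1000).round(1))
```

```text
[0.5011875  0.17290299 0.19376372]
s4 (13, -55, 0) meas-pred px [ 0.06 -0.57] shift mm at z [-1.7  0.2 -0. ]
s4 (13, 55, 0) meas-pred px [-0.29 -0.04] shift mm at z [-0.1 -0.6 -0. ]
s4 (13, 55, 12) meas-pred px [-0.94  0.23] shift mm at z [ 0.8 -2.  -0. ]
s4 (13, -55, 12) meas-pred px [-0.32 -0.1 ] shift mm at z [-0.3 -0.7 -0. ]
s4 (-13, 55, 12) meas-pred px [-0.55  0.58] shift mm at z [ 1.8 -1.3 -0. ]
d4 (13, 55, 12) meas-pred px [2.03 0.51] shift mm at z [-3.7 -1.3 -0. ]
d4 (-13, 55, 12) meas-pred px [1.69 0.51] shift mm at z [-3.1 -0.9 -0. ]
```

```bash
python3 -m jog '[[-0.1,-0.1,0.8,0,0,0],[-0.12,-0.08,1,0,0,0],[0,0,0.8,0,0,0],[0,0,0.5,0,0,0],[0,0,0.2,0,0,0]]'
python3 -m jog '[[0,0,0,0,0,0],[0,0,0,0,0,0],[0,0,0.05,0,0,0],[0,0,0.05,0,0,0],[0,0,0,0,0,0]]'
```

```text
time_s: 9.15
tcp_pos: [0.5021, 0.1755, 0.1588]
ee_rot: [[0.0, -1.0, -0.008], [-1.0, -0.0, -0.001], [0.001, 0.008, -1.0]]
wrist_force: [-0.7, 0.4, -3.0]
gripper_width: 0.229
time_s: 9.57
tcp_pos: [0.5031, 0.1761, 0.1599]
ee_rot: [[0.0, -1.0, -0.004], [-1.0, -0.0, 0.001], [-0.001, 0.004, -1.0]]
wrist_force: [-0.3, -0.2, -3.2]
gripper_width: 0.226
```

```bash
python3 -m jog '[[0,0,0.05,0,0,0],[0,0,0.05,0,0,0],[0,0,0.05,0,0,0],[0,0,0,0,0,0],[0,0,0,0,0,0]]'
python3 -m jog '[[0,0,0.05,0,0,0],[0,0,0,0,0,0],[0,0,0,0,0,0],[0,0,0,0,0,0],[0,0,0,0,0,0]]'
```

```text
time_s: 9.98
tcp_pos: [0.5029, 0.176, 0.1581]
ee_rot: [[0.0, -1.0, -0.005], [-1.0, -0.0, 0.001], [-0.001, 0.005, -1.0]]
wrist_force: [-0.8, -0.2, -3.8]
gripper_width: 0.229
time_s: 10.4
tcp_pos: [0.503, 0.1761, 0.1577]
ee_rot: [[0.0, -1.0, -0.005], [-1.0, -0.0, 0.001], [-0.001, 0.005, -1.0]]
wrist_force: [-0.4, 0.1, -2.8]
gripper_width: 0.226
```

```bash
python3 -m jog '[[0,0,0.05,0,0,0],[0,0,0,0,0,0],[0,0,0,0,0,0],[0,0,0,0,0,0],[0,0,0,0,0,0]]'
python3 -m jog '[[0,0,0.05,0,0,0],[0,0,0,0,0,0],[0,0,0,0,0,0],[0,0,0,0,0,0],[0,0,0,0,0,0]]'
```

```text
time_s: 10.82
tcp_pos: [0.5031, 0.1761, 0.1574]
ee_rot: [[0.001, -1.0, -0.004], [-1.0, -0.001, 0.001], [-0.001, 0.004, -1.0]]
wrist_force: [-0.8, -0.6, -0.6]
gripper_width: 0.233
time_s: 11.23
tcp_pos: [0.5032, 0.1761, 0.1573]
ee_rot: [[0.001, -1.0, -0.004], [-1.0, -0.001, 0.001], [-0.001, 0.004, -1.0]]
wrist_force: [-2.5, -0.9, 4.2]
gripper_width: 0.225
```

Run:
```python
from h import *
snap('scene','s5'); snap('side','d5'); s=sense(); print(s['moment'],s['wrist_force'],s['tcp_pos'])
crop('s5',330,450,150,270,5,'s5c'); crop('d5',230,400,250,400,4.5,'d5c')
```

```text
[-0.00087569  0.83708422  0.03625006] [-2.4712885   0.58219656  6.02610428] [0.50323869 0.17617721 0.1573552 ]
```

View pics/s5c.png

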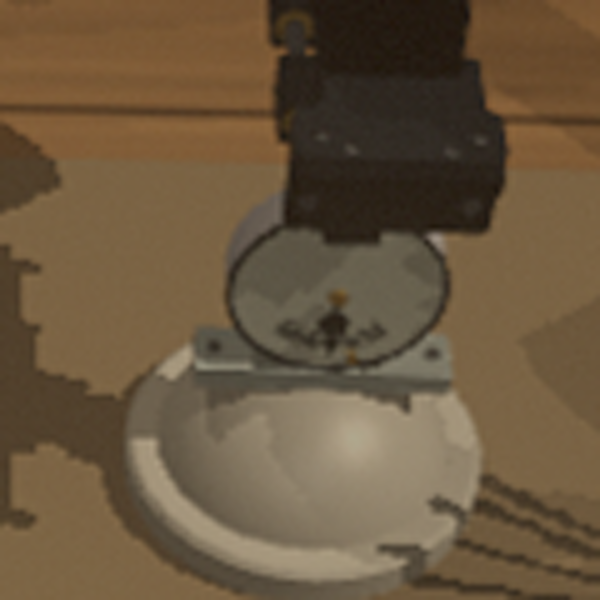

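View pics/d5c.png

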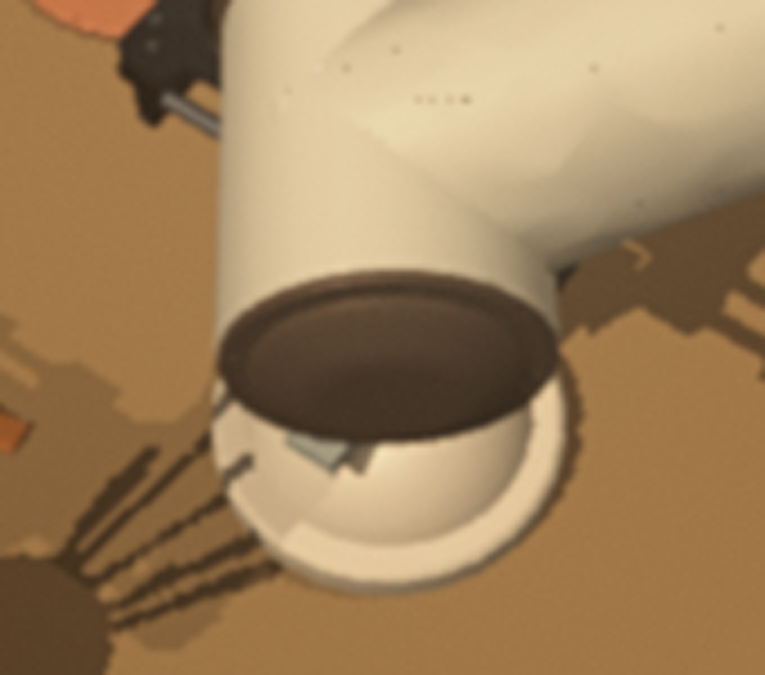

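```bash
python3 -m jog '[[-0.128,0,-0.025,0,0.8,0],[-0.128,0,-0.002,0,0.8,0],[-0.128,0,-0.0034,0,0.8,0],[-0.128,0,-0.005,0,0.8,0],[-0.128,0,-0.006,0,0.8,0]]'
```

```text
time_s: 11.75
tcp_pos: [0.5031, 0.1827, 0.157]
ee_rot: [[0.001, -1.0, -0.004], [-0.997, -0.001, -0.071], [0.071, 0.004, -0.997]]
wrist_force: [-1.1, 0.2, 4.0]
gripper_width: 0.228
```

```bash
cat > st.py <<'E'
from h import *
s=sense(); R=s['ee_rot']; f=s['wrist_force']+[0,0,3.1]
print('tool-frame contact f',(R.T@f).round(1),'tilt',np.degrees(np.arctan2(R[1,2],-R[2,2])).round(2),'xtilt',np.degrees(np.arctan2(R[0,2],-R[2,2])).round(2),s['tcp_pos'].round(4),s['time_s'])
E
python3 st.py
```

```text
tool-frame contact f [ 0.3  1.1 -7.1] tilt -4.06 xtilt -0.24 [0.5031 0.1827 0.157 ] 11.75
```

```bash
python3 -m jog '[[-0.128,0,-0.010,0,0.8,0],[-0.128,0,-0.011,0,0.8,0],[-0.128,0,-0.012,0,0.8,0],[-0.128,0,-0.013,0,0.8,0],[-0.128,0,-0.014,0,0.8,0]]' >/dev/null; python3 st.py
```

```text
tool-frame contact f [ 1.2  0.4 -4.6] tilt -8.04 xtilt -0.26 [0.503  0.1891 0.1566] 12.1667
```

```bash
python3 -m jog '[[-0.128,0,-0.014,0,0.8,0],[-0.128,0,-0.0155,0,0.8,0],[-0.128,0,-0.017,0,0.8,0],[-0.128,0,-0.018,0,0.8,0],[-0.128,0,-0.0195,0,0.8,0]]' >/dev/null; python3 st.py
```

```text
tool-frame contact f [-0.3 -1.7 -2.1] tilt -12.04 xtilt -0.28 [0.5029 0.1954 0.1561] 12.5833
```

```bash
python3 -m jog '[[-0.124,0,-0.014,0,0.77,0],[-0.124,0,-0.015,0,0.77,0],[-0.124,0,-0.0165,0,0.77,0],[-0.124,0,-0.0175,0,0.77,0],[-0.124,0,-0.019,0,0.77,0]]' >/dev/null; python3 st.py;  python3 -m jog '[[0,0,0,0,0,0],[0,0,0,0,0,0],[0,0,0,0,0,0],[0,0,0,0,0,0],[0,0,0,0,0,0]]' >/dev/null; python3 st.py
 python3 -m jog '[[0,0,0,0,0,0],[0,0,0,0,0,0],[0,0,0,0,0,0],[0,0,0,0,0,0],[0,0,0,0,0,0]]' >/dev/null; python3 st.py
 python3 -m jog '[[0,0,0,0,0,0],[0,0,0,0,0,0],[0,0,0,0,0,0],[0,0,0,0,0,0],[0,0,0,0,0,0]]' >/dev/null; python3 st.py
```

```text
tool-frame contact f [-0.   0.1  0. ] tilt -15.9 xtilt -0.31 [0.5026 0.2016 0.1556] 13.0
tool-frame contact f [-0.3  0.1  0.1] tilt -15.8 xtilt -0.27 [0.5029 0.2014 0.156 ] 13.4167
tool-frame contact f [0.3 0.1 0. ] tilt -15.81 xtilt -0.26 [0.5029 0.2015 0.156 ] 13.8333
tool-frame contact f [ 0.8 -0.4 -0.5] tilt -15.81 xtilt -0.26 [0.5029 0.2016 0.156 ] 14.25
```

```bash
python3 - <<'E'
from h import *
snap('scene','s6'); snap('side','d6')
crop('s6',360,440,175,245,9,'s6c')
crop('s6',385,420,195,225,20,'s6d')
E
python3 st.py
```

```text
tool-frame contact f [ 0.4 -0.8  0.9] tilt -15.82 xtilt -0.26 [0.5029 0.2015 0.156 ] 14.35
```

View pics/s6c.png

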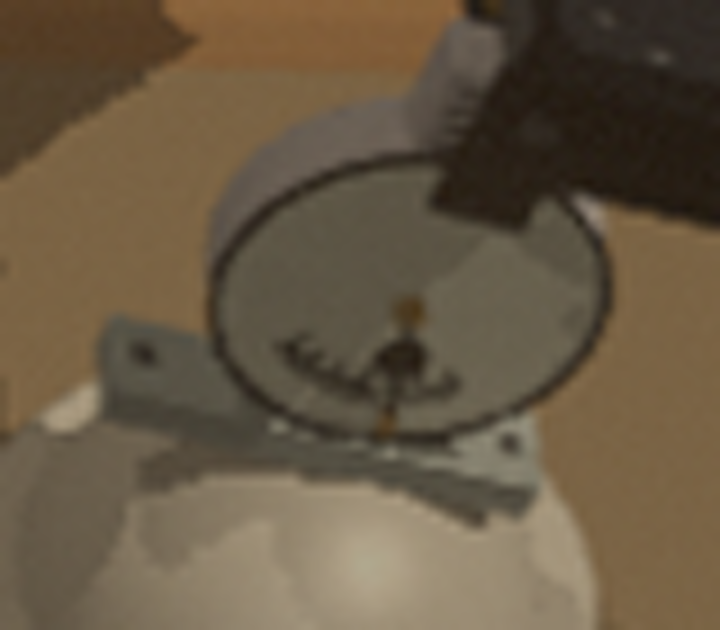

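View pics/s6d.png

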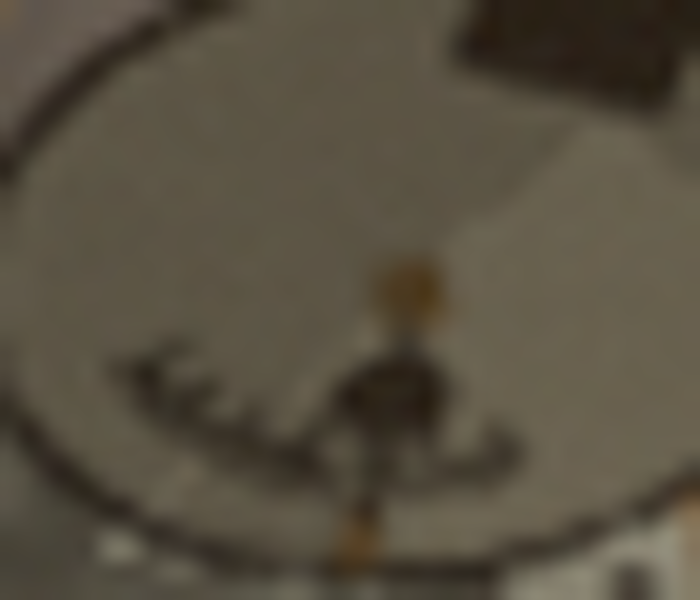

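```bash
python3 -m jog '[[0,0,0.02,0,0,0],[0,0,0.02,0,0,0],[0,0,0,0,0,0],[0,0,0,0,0,0],[0,0,0,0,0,0]]' >/dev/null; python3 st.py
```

```text
tool-frame contact f [-0.  -0.3  0. ] tilt -15.82 xtilt -0.26 [0.5029 0.2014 0.1556] 14.7667
```

```bash
python3 -m jog '[[0,0,0.02,0,0,0],[0,0,0.02,0,0,0],[0,0,0,0,0,0],[0,0,0,0,0,0],[0,0,0,0,0,0]]' >/dev/null; python3 st.py
```

```text
tool-frame contact f [ 0.1  0.4 -2.3] tilt -15.81 xtilt -0.24 [0.503  0.2014 0.1555] 15.1833
```

```bash
cat > mf.py <<'E'
from h import *
from scipy.optimize import minimize, least_squares
# segmentation by saturation / colour, local box
def mask(f,box):
    im=cv2.imread('pics/'+f+'.png'); x0,x1,y0,y1=box
    hsv=cv2.cvtColor(im,cv2.COLOR_BGR2HSV)[y0:y1,x0:x1]; lab=cv2.cvtColor(im,cv2.COLOR_BGR2LAB)[y0:y1,x0:x1]
    return im[y0:y1,x0:x1],hsv,lab
for f,box,o in [('scene0',(335,445,195,280),'m1'),('side0',(260,370,295,395),'m2')]:
    im,hsv,lab=mask(f,box)
    s=hsv[:,:,1]; print(f,np.percentile(s,[5,25,50,75,95]))
    cv2.imwrite('pics/'+o+'.png',cv2.resize(s,None,fx=5,fy=5))
E
python3 mf.py
```

```text
scene0 [ 65.  71. 113. 116. 118.]
side0 [ 76.  83. 139. 141. 142.]
```

View pics/m1.png

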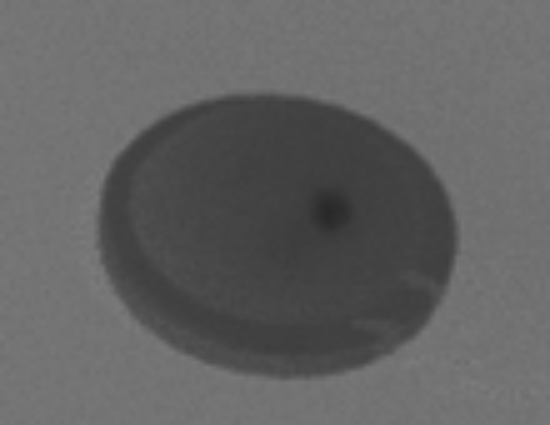

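View pics/m2.png

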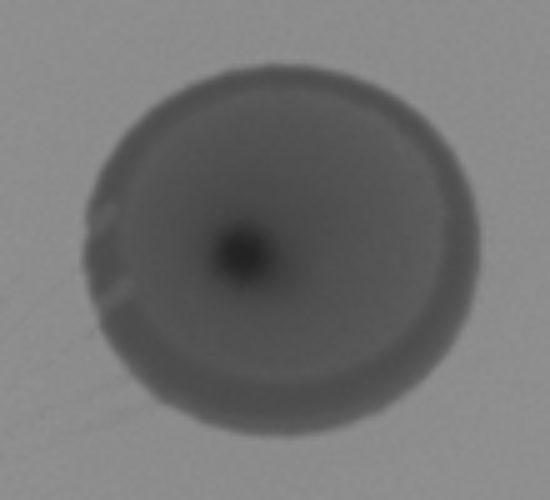

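Saturation separates the mould cleanly from the bench (mould dark, bench grey), so I'll fit the silhouette to this.

```bash
cat > mf2.py <<'E'
from h import *
from scipy.optimize import least_squares
# ideal silhouette at sub-pixel: render hull at 8x and compare with soft mask centroid/area via contour
def contour(f,box,th):
    x0,x1,y0,y1=box; s=cv2.cvtColor(cv2.imread('pics/'+f+'.png'),cv2.COLOR_BGR2HSV)[y0:y1,x0:x1,1]
    s=cv2.resize(s,None,fx=4,fy=4,interpolation=cv2.INTER_CUBIC); m=(s<th).astype(np.uint8)
    c=max(cv2.findContours(m,0,cv2.CHAIN_APPROX_NONE)[0],key=cv2.contourArea)
    h=cv2.convexHull(c).reshape(-1,2).astype(float)
    return (h+.5)/4-.5+[x0,y0]
def pred(f,p,off):
    a=np.linspace(0,2*np.pi,120); P=[proj(f,[p[0]+.08*np.cos(t),p[1]+.08*np.sin(t),z]) for z in (0,.02) for t in a]
    # hump sphere cap samples
    P+=[proj(f,[p[0]+.07*np.sin(b)*np.cos(t),p[1]+.07*np.sin(b)*np.sin(t),-.004+.07*np.cos(b)]) for b in np.radians([20,40,55,65]) for t in a[::3]]
    return cv2.convexHull((np.array(P)+off).astype(np.float32))
for f,box,th in [('scene0',(335,445,195,280),92),('side0',(260,370,295,395),110)]:
    c=contour(f,box,th)
    for off in [(0,0),{'scene0':(-.35,0),'side0':(1.85,.5)}[f]]:
        g=lambda p:np.array([cv2.pointPolygonTest(pred(f,p,np.array(off)),tuple(map(float,q)),True) for q in c])
        r=least_squares(g,[.502,.174],diff_step=1e-3); print(f,off,r.x.round(4),'rms px',np.sqrt(np.mean(r.fun**2)).round(2))
E
python3 mf2.py
```

```text
Still running in the background as job /tmp/bash_jobs.1000/a551b1fe7dd4 (pid 1472). You'll get a notice when it ends.
```

```bash
kill -- -$(cat /tmp/bash_jobs.1000/a551b1fe7dd4/pid)
sed -i 's/^def load(f).*/import functools\n@functools.lru_cache(None)\ndef load(f): return dict(np.load("pics\/"+f+".npz"))/' h.py
sed -i "s/        g=lambda.*/        def g(p):\n            H=pred(f,p,np.array(off)); return np.array([cv2.pointPolygonTest(H,tuple(map(float,q)),True) for q in c])/" mf2.py
timeout 100 python3 mf2.py; python3 st.py
```

```text
scene0 (0, 0) [0.5022 0.1722] rms px 0.54
scene0 (-0.35, 0) [0.5022 0.173 ] rms px 0.54
side0 (0, 0) [0.5021 0.1724] rms px 0.55
side0 (1.85, 0.5) [0.5058 0.1737] rms px 0.52
tool-frame contact f [ 0.1  0.4 -2.3] tilt -15.81 xtilt -0.24 [0.503  0.2014 0.1555] 15.1833
```

```bash
python3 -m jog '[[0,0,-0.3,0,0,0],[0,0,-0.5,0,0,0],[0,0,-0.5,0,0,0],[0,0,0,0,0,0],[0,0,0,0,0,0]]' >/dev/null; python3 st.py
python3 - <<'E'
from h import *
rows(np.array([.503,.1725,.162]),down(0),5)
E
```

```text
tool-frame contact f [1.3 0.3 0.1] tilt -15.76 xtilt -0.21 [0.5032 0.2052 0.1681] 15.6
n 5 row [0.627 0.004 0.229] [ 0.043 -3.152  0.013]
```

```bash
python3 -m jog '[[0.627,0,0.229,0.04,-3.15,0.01],[0.627,0,0.229,0.04,-3.15,0.01],[0.627,0,0.229,0.04,-3.15,0.01],[0.627,0,0.229,0.04,-3.15,0.01],[0.627,0,0.229,0.04,-3.15,0.01]]' >/dev/null; python3 st.py
python3 -m jog '[[0,0,0.1,0,0,0],[0,0,0.1,0,0,0],[0,0,0.05,0,0,0],[0,0,0,0,0,0],[0,0,0,0,0,0]]' >/dev/null; python3 st.py
```

```text
tool-frame contact f [-1.1 -0.9  0.4] tilt 0.04 xtilt -0.08 [0.5026 0.1717 0.1616] 16.0167
tool-frame contact f [-1.  -0.5 -0.5] tilt -0.12 xtilt -0.09 [0.5029 0.1727 0.1588] 16.4333
```

```bash
python3 -m jog '[[0,0,0.05,0,0.1,0],[0,0,0.04,0,0,0],[0,0,0.03,0,0,0],[0,0,0.02,0,0,0],[0,0,0,0,0,0]]' >/dev/null; python3 st.py
python3 -m jog '[[0,0,0.02,0,0,0],[0,0,0.02,0,0,0],[0,0,0,0,0,0],[0,0,0,0,0,0],[0,0,0,0,0,0]]' >/dev/null; python3 st.py
```

```text
tool-frame contact f [-0.8 -0.2  0. ] tilt -0.17 xtilt -0.07 [0.5029 0.1722 0.1576] 16.85
tool-frame contact f [-1.1  0.4 -1.8] tilt -0.16 xtilt -0.05 [0.5031 0.1722 0.1575] 17.2667
```

```bash
python3 -m jog '[[0,0,0.02,0,-0.15,0],[0,0,0.02,0,0,0],[0,0,0.01,0,0,0],[0,0,0,0,0,0],[0,0,0,0,0,0]]' >/dev/null; python3 st.py
python3 -m jog '[[0,0,0,0,0,0],[0,0,0,0,0,0],[0,0,0,0,0,0],[0,0,0,0,0,0],[0,0,0,0,0,0]]' >/dev/null; python3 st.py
```

```text
tool-frame contact f [ 0.6  1.5 -7.4] tilt -0.02 xtilt -0.03 [0.5032 0.1721 0.1574] 17.6833
tool-frame contact f [ 1.1  1.7 -8.5] tilt -0.02 xtilt -0.02 [0.5032 0.1722 0.1574] 18.1
```

```bash
python3 -m jog '[[-0.128,0,-0.001,0,0.8,0],[-0.128,0,-0.002,0,0.8,0],[-0.128,0,-0.0034,0,0.8,0],[-0.128,0,-0.005,0,0.8,0],[-0.128,0,-0.006,0,0.8,0]]' >/dev/null; python3 st.py
```

```text
tool-frame contact f [ 1.3  2.7 -9.1] tilt -4.11 xtilt -0.02 [0.5032 0.1787 0.1574] 18.5167
```

```bash
python3 -m jog '[[-0.128,0,-0.0085,0,0.8,0],[-0.128,0,-0.009,0,0.8,0],[-0.128,0,-0.010,0,0.8,0],[-0.128,0,-0.012,0,0.8,0],[-0.128,0,-0.013,0,0.8,0]]' >/dev/null; python3 st.py
```

```text
tool-frame contact f [ 1.9  1.8 -7.6] tilt -8.12 xtilt -0.02 [0.5032 0.1852 0.1572] 18.9333
```

Force is steady; continuing.

```bash
python3 -m jog '[[-0.128,0,-0.013,0,0.8,0],[-0.128,0,-0.0145,0,0.8,0],[-0.128,0,-0.016,0,0.8,0],[-0.128,0,-0.017,0,0.8,0],[-0.128,0,-0.0185,0,0.8,0]]' >/dev/null; python3 st.py
```

```text
tool-frame contact f [ 3.1  2.5 -8. ] tilt -12.12 xtilt -0.02 [0.5032 0.1916 0.1569] 19.35
```

```bash
python3 -m jog '[[-0.12,0,-0.018,0,0.75,0],[-0.12,0,-0.0195,0,0.75,0],[-0.12,0,-0.021,0,0.75,0],[-0.12,0,-0.022,0,0.75,0],[-0.12,0,-0.023,0,0.75,0]]' >/dev/null; python3 st.py
python3 -m jog '[[0,0,0,0,0,0],[0,0,0,0,0,0],[0,0,0,0,0,0],[0,0,0,0,0,0],[0,0,0,0,0,0]]' >/dev/null; python3 st.py
```

```text
tool-frame contact f [ 3.3  1.3 -8.4] tilt -15.88 xtilt -0.01 [0.5032 0.1977 0.1566] 19.7667
tool-frame contact f [ 2.   1.8 -8.2] tilt -15.84 xtilt -0.01 [0.5032 0.1977 0.1566] 20.1833
```

```bash
python3 -m jog '[[0,0,-0.015,0,0.03,0],[0,0,-0.01,0,0,0],[0,0,0,0,0,0],[0,0,0,0,0,0],[0,0,0,0,0,0]]' >/dev/null; python3 st.py
python3 -m jog '[[0,0,0,0,0,0],[0,0,0,0,0,0],[0,0,0,0,0,0],[0,0,0,0,0,0],[0,0,0,0,0,0]]' >/dev/null; python3 st.py
python3 -m jog '[[0,0,0,0,0,0],[0,0,0,0,0,0],[0,0,0,0,0,0],[0,0,0,0,0,0],[0,0,0,0,0,0]]' >/dev/null; python3 st.py
python3 - <<'E'
from h import *
snap('scene','s7'); snap('side','d7')
crop('s7',350,440,175,245,8.5,'s7c')
crop('s7',385,420,195,225,20,'s7d')
E
```

```text
tool-frame contact f [ 3.3  1.8 -8.8] tilt -15.84 xtilt -0.03 [0.5031 0.1977 0.1566] 20.6
tool-frame contact f [ 1.8  2.3 -8.4] tilt -15.84 xtilt -0.03 [0.5031 0.1977 0.1566] 21.0167
tool-frame contact f [ 2.8  1.6 -8.1] tilt -15.83 xtilt -0.02 [0.5032 0.1977 0.1566] 21.4333
```

View pics/s7c.png

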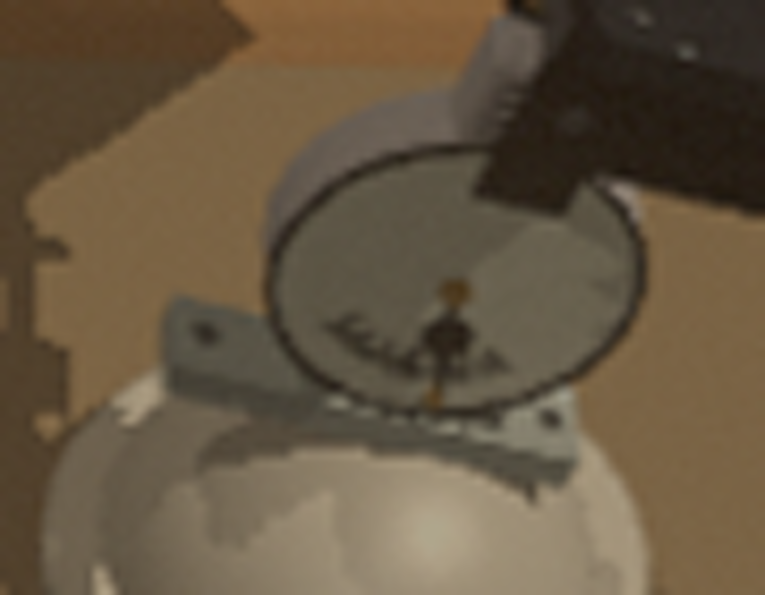

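View pics/s7d.png

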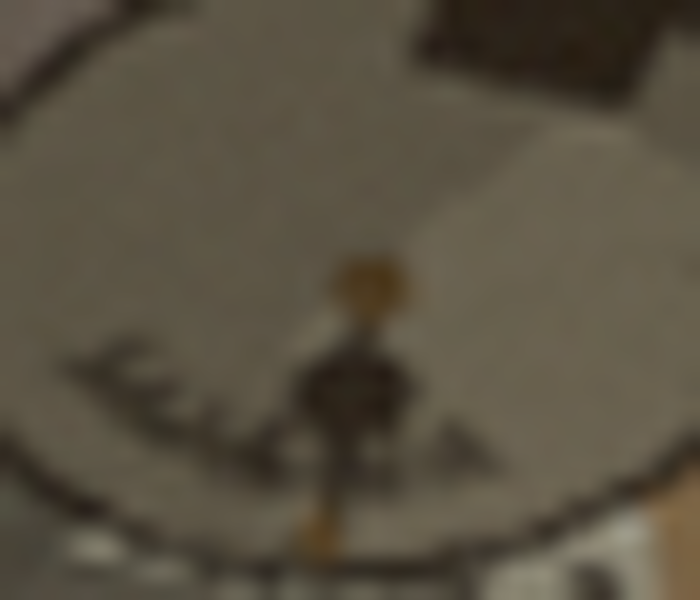

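View pics/s7.png

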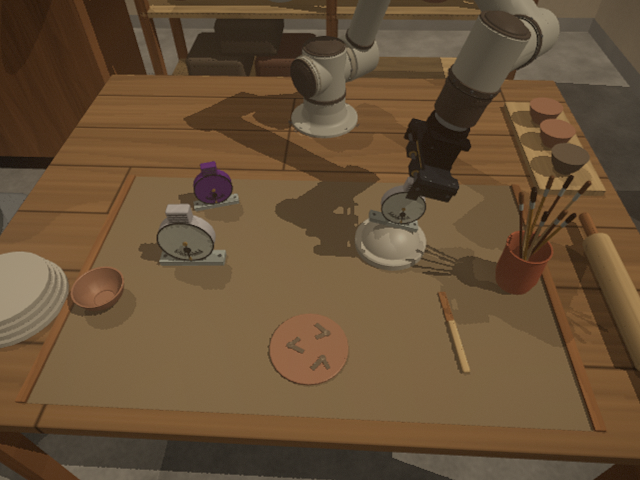

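```bash
python3 -m jog '[[0,0,-0.015,0,0.03,0],[0,0,-0.015,0,0,0],[0,0,0,0,0,0],[0,0,0,0,0,0],[0,0,0,0,0,0]]' >/dev/null; python3 st.py
python3 - <<'E'
from h import *
s=sense(); R=s['ee_rot'];t=s['tcp_pos']
Rg=np.c_[-R[:,1],-R[:,0],-R[:,2]]; foot=t-.0916*Rg[:,2]
P=lambda x,y,z:proj('s7',foot+Rg@np.array([x,y,z])/1000)
S=lambda x,y:np.array((350+x/8.5,175+y/8.5))
for l,uv in [((13,-55,0),S(168,394)),((13,55,0),S(572,487)),((13,55,12),S(577,462)),((13,-55,12),S(165,372)),((-13,-55,12),S(175,298))]: print(l,(uv-P(*l)).round(2))
T=lambda x,y:np.array((385+x/20,195+y/20))
for a in (14,15,15.9,17,18):
    a=np.radians(a); print(np.degrees(a).round(1),'marker pred', ((P(12.2,38.5*np.sin(a),58-38.5*np.cos(a))-[385,195])*20).round(0),'tip pred',((P(13,35*np.sin(a),58-35*np.cos(a))-[385,195])*20).round(0))
print('knob pred',((P(13,0,58)-[385,195])*20).round(0))
E
```

```text
tool-frame contact f [ 3.5  0.5 -6.8] tilt -15.83 xtilt -0.05 [0.5031 0.1977 0.1566] 21.95
(13, -55, 0) [ 0.91 -0.04]
(13, 55, 0) [ 0.69 -0.13]
(13, 55, 12) [-1.    0.53]
(13, -55, 12) [-1.36  1.12]
(-13, -55, 12) [0.11 0.92]
14.0 marker pred [313. 526.] tip pred [318. 508.]
15.0 marker pred [319. 526.] tip pred [324. 508.]
15.9 marker pred [325. 526.] tip pred [329. 508.]
17.0 marker pred [331. 526.] tip pred [335. 509.]
18.0 marker pred [338. 526.] tip pred [341. 509.]
knob pred [368. 272.]
```

```bash
python3 -m jog '[[0,0,-0.01,0,0.05,0],[0,0,-0.01,0,0,0],[0,0,0,0,0,0],[0,0,0,0,0,0],[0,0,0,0,0,0]]' >/dev/null; python3 st.py
for i in 1 2 3; do python3 -m jog '[[0,0,0,0,0,0],[0,0,0,0,0,0],[0,0,0,0,0,0],[0,0,0,0,0,0],[0,0,0,0,0,0]]' >/dev/null; python3 st.py; done
```

```text
tool-frame contact f [ 3.1 -0.6 -4.5] tilt -15.87 xtilt -0.06 [0.503  0.1977 0.1566] 22.3667
tool-frame contact f [ 2.4  1.  -4.2] tilt -15.87 xtilt -0.06 [0.503  0.1977 0.1566] 22.7833
tool-frame contact f [ 2.7  0.1 -3.3] tilt -15.87 xtilt -0.06 [0.503  0.1977 0.1566] 23.2
tool-frame contact f [ 2.5  0.1 -2.2] tilt -15.87 xtilt -0.07 [0.503  0.1977 0.1566] 23.6167
```

```bash
python3 -m jog '[[0,0,0.01,0,0,0],[0,0,0,0,0,0],[0,0,0,0,0,0],[0,0,0,0,0,0],[0,0,0,0,0,0]]' >/dev/null; python3 st.py
for i in 1 2 3; do python3 -m jog '[[0,0,0,0,0,0],[0,0,0,0,0,0],[0,0,0,0,0,0],[0,0,0,0,0,0],[0,0,0,0,0,0]]' >/dev/null; python3 st.py; done
```

```text
tool-frame contact f [ 2.4 -0.  -3.2] tilt -15.87 xtilt -0.06 [0.503  0.1977 0.1566] 24.0333
tool-frame contact f [ 2.2 -0.8 -3.3] tilt -15.88 xtilt -0.06 [0.503  0.1977 0.1566] 24.45
tool-frame contact f [ 1.4 -0.3 -4.1] tilt -15.88 xtilt -0.06 [0.503  0.1977 0.1566] 24.8667
tool-frame contact f [ 1.6 -0.4 -2.9] tilt -15.88 xtilt -0.06 [0.503  0.1977 0.1566] 25.2833
```

Contact is stable at about 3–4 N. One last look before handing in.

```bash
python3 - <<'E'
from h import *
snap('scene','s8')
crop('s8',385,420,195,225,20,'s8d')
E
python3 st.py
```

```text
tool-frame contact f [ 1.3 -0.2 -4. ] tilt -15.88 xtilt -0.06 [0.503  0.1977 0.1566] 25.3333
```

View pics/s8d.png

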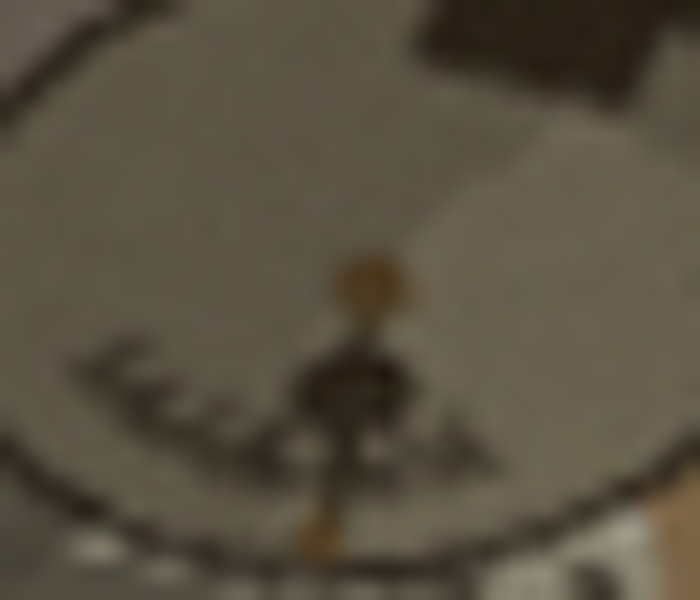

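The pointer (knob at (371,285), tip near (330,510)) runs straight into the brass marker at (322,535).

```bash
python3 -c "
from station import finish_job
print(finish_job())"
```

```text
the job is handed in; nothing more can be done
None
```

The gauge is resting on the side of the mould with its pointer on the brass marker. I handed it in at about 25 s of the 45 s allowed.

- **Angle:** I read the marker as about 15.9° from a close wrist view, checked against the dial's 5° ticks. At the end the tool was tilted 15.88°. The last scene picture shows the pointer lined up with the marker to within about 0.3°. The sideways lean was about 0.06°.
- **Contact:** The base was pressing on the plaster with about 3–4 N at hand-in.
- **Two attempts:** On the first rock, the base lost contact by about half a millimetre near the end. It had also been set down about 3–4 mm off the crown. I lifted it, found the mould's centre more closely, set the gauge level on the crown again and rocked it over a second time. Contact held throughout, at about 7–9 N, and I eased it off at the end.
- **Disagreement:** My estimates of the mould's centre differed by 1–4 mm between cameras. The steady force on the second rock supports the position I used.
- **Other things on the bench:** None of the moves came near them, and the last full scene picture shows them where they were.

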